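Punch-mark the specimen tag and draw it out

TASK

Mark the blank aluminium tag in the marking stand: press the spring punch straight down until it snaps through, and let it come back up. Then take the draw hook, hook its bent end into the finger hole of the tray, pull the tray fully out, and set the hook down on the table clear of the tray. Leave everything else where it is.

Things in the scene. Friction and masses are not known exactly. Their poses are not given: they have to be found in the camera images.
- stand: marking stand, fixed to the table, 130 x 100 mm grey base plate 12 mm thick. Origin: on the table exactly under the punch axis. Its x axis points from the tray's finger hole to the column at the back (column 28 x 44 mm, 54 to 82 mm behind the origin, 136 mm high). Its -x side is the front, where the tray comes out. The base reaches 45 mm in front of the origin and 50 mm to each side.
- punch_top (a point): centre of the flat top of the punch's round dark steel cap (31 mm diameter, 28 mm high, flat top 26 mm across), 198 mm above the table when up; it is the highest point of the stand. It moves with the cap.
- punch (a joint): how far the punch cap is pressed down, in m: 0 up, 0.012 at its stop. The push needed is about 3 N at first and climbs steeply to 15 N near 4 mm; from there it falls off, so that under a steady push the spring trips and the cap snaps down to its stop, where 5 N holds it. Tripped means at its stop (past 9.5 mm). Released, it springs back to 0..
- tray_hole (a point): centre of the round finger hole (24 mm diameter, right through) in the front end of the steel tray, on the tray's top face, 20 mm above the table; it moves with the tray; axes as the stand's. The tray plate is 6 mm thick and 60 mm wide and ends 20 mm in front of the hole's centre; below the hole is nothing down to the table. With the tray in, the hole is 65 mm in front of the punch axis.
- tray (a joint): how far the tray is pulled out of the stand (towards the stand's -x), in m: 0 in, 0.050 fully out at its stop. Friction about 1.5 N; it stays where it is left.
- hook_grip (a point): centre of the draw hook's wooden block handle (70 mm long along x, 22 mm wide along y, 30 mm high; 15 mm above the table as it stands on its underside). x points along the handle to the hook end: a 6 mm steel rod leaves the front 23.5 mm above the underside and is bent straight down 75 mm ahead of this centre. About 90 g. The table left (+y) of its start, before the rail, is free for 100 mm.
- hook_tip (a point): lower end of the hook's bent-down end, 75 mm ahead (x) of hook_grip and 13 mm below it; the bent-down part is 6 mm thick and 18 mm of it is free below the rod.
- lens_rail: obstacle: long black optical rail, fixed, along y, about 100 mm wide (x from 44 mm before to 56 mm behind its origin) and 640 mm long, 50 mm high, with four upright posts to 191 mm height, the nearest to the stand 245 mm from its origin towards -y; origin in the middle of its underside
- desk_lamp: obstacle: black desk lamp, fixed; origin near its round base; its shade (150 mm across) hangs 423 to 502 mm above the table, centred 80 mm before (-x) and 75 mm to the left (+y) of the origin
- limonite: brown rock specimen, 40 x 56 x 26 mm, bystander; origin under its middle
- torch_blue: black torch with a blue ring, lying, 32 x 104 x 32 mm, bystander; origin under its middle
- amethyst: purple crystal specimen, 58 x 80 x 42 mm, bystander; origin under its middle

How it is judged:
By the outcome, as a careful person would: the job done as asked, in the order asked, and still so for the second after the job is handed in, with the robot touching nothing.
It also fails if it takes over 61 s, if anything falls off the work surface, if the arm or the gripper's body presses on something with over 40 N, if the wrist force passes 120 N, or if a joint passes its speed limit or range.

ROBOT

A 6-joint arm with a two-finger parallel gripper is mounted at the origin on a cart in front of the work surface, level with it; the furniture and walls round the work are solid. World frame = base frame: x ahead of the robot, y to its left, z up, the work surface at z = 0. Lengths are in m, angles in rad, forces in N, time in s.
With the tool pointing down it reaches from about 0.3 to 0.875 m from the base axis. Payload 6.4 kg.
Tool frame: the origin (TCP) lies at the very end of the fingers, on their centre line; the grasp point (between the pads) lies 19 mm behind it; z points along the fingers, y is the line along which they close (so a half turn about z gives the same grasp; the last joint's range is limited). The gripper opens to 88 mm and grips with 3 to 60 N. Pads are 18 mm wide; open, the fingers measure 123 mm over their backs; the gripper's body (75 mm by 187 mm) begins 45 mm behind the grasp point.
Start: joints at [1.074, 0.181, 1.607, -0, 1.354, -0.206], TCP at [0.165, 0.551, 0.2] pointing down, gripper open.
Joint ranges: [-2.99, 2.99], [-0.89, 2.07], [0.3, 2.58], [-1.14, 4.28], [0, 2.63], [-3.12, 3.12]. Speed limits (rad/s): [2.57, 2.57, 3.01, 3.14, 3.14, 3.14].

INTERFACE

Orientations are given as a rotation vector (axis times angle).
In Python, from cell import manip gives the robot as it stands. The module is installed in compiled form; this text tells all that it offers.
- The arm moves only by the tool send_rows, never from a script. Its arguments are lists of equal length, an entry for each row: "translation": the shift along the tool's x, y, z in mm, a list of three; "roll": the turn about the tool's z in degrees; "gripper": the finger opening in mm, from 0 to 88.1. In form: {"translation": [[tx, ty, tz], ...], "roll": [roll, ...], "gripper": [gripper, ...]}. A call has 1 to 12 rows; each row shifts and turns the commanded pose from where the row before left it, along the tool's axes as they then stand; what a row does not reach is not made up. A row lasts 1/8 s, in which the tool goes at most 62.5 mm and 10.7 degrees, less where a joint would pass 70% of its speed; a pose out of reach is approached as far as the arm can. A call is refused whole if a number of a shift passes 62.5 or a number of a turn 10.7, either way. A call with a gripper value outside its range is refused whole. The fingers move at their own pace and stop on an object; "force" is the grip in N (left out, the last holds). Time passes only in rows, so rows that do not move let the fingers close. It gives the time, the measured TCP pose, the force, the opening and the grip force at its end, in the units of the state.
- manip.get_state(): the state, without advancing time (a new reading comes with each control period).
- manip.snapshot(name): name is "scene" or "top" or "wrist"; returns the picture (400x640x3 uint8, blue, green, red); there is no depth.
- manip.camera_info(name): a dict with "mtx" (3x3 intrinsics, pixels), "pose" (4x4, takes a point from camera to world coordinates); the wrist camera has in their place "tool_from_camera" (4x4, takes a point from camera to tool coordinates, whose origin is the TCP and whose axes are the flange's). Camera axes: x right, y down, z forward; pixel columns grow to the right and rows downward; lengths in m; the calibration is good to about 2 mm. A picture is of the moment at which its call begins: read the wrist's pose just before it. camera_info takes no time and is no camera call.
- manip.hand_in(): hands the job in; it is judged then, once.
The state is a dict: "time": time; "joints": joint angles; "joint_vel": joint speeds; "joint_torque": joint torques, N m; "ee_pos": TCP position; "tcp_rot": TCP orientation; "ft_force": force on the tool from outside, world axes, zero at the start; "wrist_torque": the same for the moment, N m; "finger_gap": opening from 0.0 (shut) to 1.0 (fully open); "grip_force": force on a finger pad.
Only numpy, scipy, OpenCV 4.12 (cv2) and the standard library are available. Lean on these libraries where they do the work, as an engineer would, in place of code of your own. Each camera call takes 0.05 s, during which the arm holds its last target. There are 200 camera calls.

## Working session

There is one attempt and no reset: what is moved stays moved. The work goes in short steps, Python scripts to look and compute and a tool call to move; the robot and the scene stay as the last step left them, time stands still between calls to the robot, and variables do not carry over. Pictures are saved under pics/ and viewed, at most 10 in all, crops included, and the job is handed in when it is done.

Besides the shell and the picture viewer there is one more tool, called after "Call:" as name(argument=value, ...) on one line, values as JSON. send_rows: Moves the arm, as the interface text tells. Its arguments: {"type":"object","properties":{"translation":{"type":"array","items":{"type":"array","items":{"type":"number"}}},"roll":{"type":"array","items":{"type":"number"}},"gripper":{"type":"array","items":{"type":"number"}},"force":{"type":"number"}},"required":["translation","roll","gripper"]}

```bash
mkdir -p pics
python3 - <<'E'
from cell import manip
import cv2, numpy as np
s=manip.get_state(); print(s['time'],s['ee_pos'],s['tcp_rot'],s['ft_force'],s['finger_gap'])
for n in ('scene','top'):
    im=manip.snapshot(n); cv2.imwrite(f'pics/{n}0.png',im)
    c=manip.camera_info(n); print(n,np.round(c['mtx'],1).tolist(),np.round(c['pose'],4).tolist())
a=cv2.imread('pics/top0.png'); cv2.imwrite('pics/top0v.png',cv2.resize(a,(800,500),interpolation=cv2.INTER_CUBIC))
print(manip.camera_info('wrist'))
E
```

```text
0.0 [0.16456401 0.5503407  0.19912279] [-4.55054443e-01 -3.10787103e+00  2.52956163e-03] [-0.15024261 -0.27659962 -0.299578  ] 1.003534851812927
scene [[416.9, 0.0, 323.6], [0.0, 416.9, 205.4], [0.0, 0.0, 1.0]] [[0.6736, -0.4933, 0.5503, -0.0612], [-0.7388, -0.4694, 0.4836, -0.6564], [0.0198, -0.7323, -0.6807, 0.8712], [0.0, 0.0, 0.0, 1.0]]
top [[364.3, 0.0, 320.6], [0.0, 364.3, 202.1], [0.0, 0.0, 1.0]] [[0.0123, -0.9844, 0.1756, 0.3247], [-0.9998, -0.009, 0.0192, -0.1349], [-0.0173, -0.1758, -0.9843, 1.3447], [0.0, 0.0, 0.0, 1.0]]
{'mtx': array([[322.89618111,   0.        , 320.78840643],
       [  0.        , 322.89618111, 196.73991198],
       [  0.        ,   0.        ,   1.        ]]), 'tool_from_camera': array([[ 7.50232296e-05, -9.61735850e-01, -2.73978375e-01,
         6.94623577e-02],
       [ 9.99999353e-01, -2.38900188e-04,  1.11243107e-03,
         5.18769648e-05],
       [-1.13531832e-03, -2.73978281e-01,  9.61735209e-01,
        -1.85046544e-01],
       [ 0.00000000e+00,  0.00000000e+00,  0.00000000e+00,
         1.00000000e+00]])}
```

View pics/top0v.png

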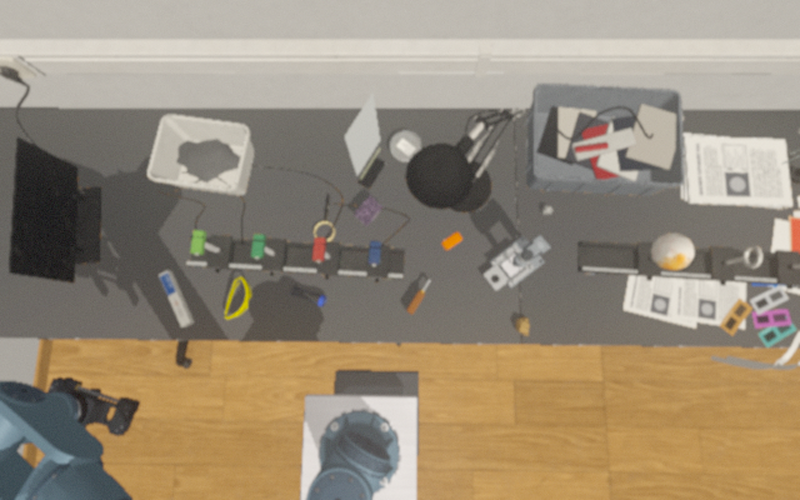

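View pics/scene0.png

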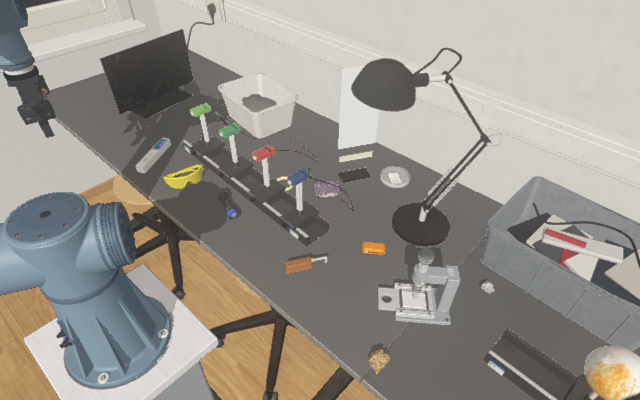

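The top picture shows the stand near (515,262) and the hook near (418,295), both in 800-px coordinates. The scene picture shows the stand near (425,290) and the hook near (305,263). I'll enlarge both.

Run:
```python
import cv2
a=cv2.imread('pics/top0.png')[170:290,310:460]; cv2.imwrite('pics/topc.png',cv2.resize(a,None,fx=5,fy=5,interpolation=cv2.INTER_CUBIC))
a=cv2.imread('pics/scene0.png')[230:345,270:470]; cv2.imwrite('pics/scenec.png',cv2.resize(a,None,fx=4,fy=4,interpolation=cv2.INTER_CUBIC))
```

```text
(no output)
```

View pics/topc.png

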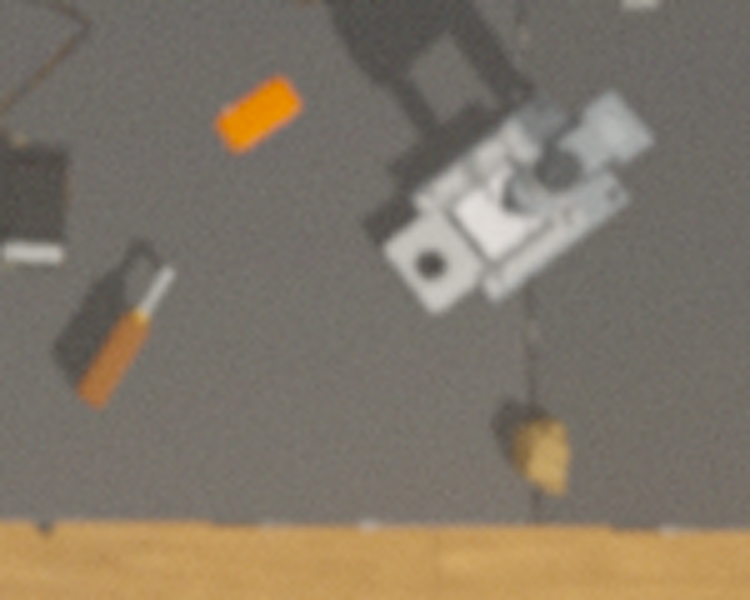

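View pics/scenec.png

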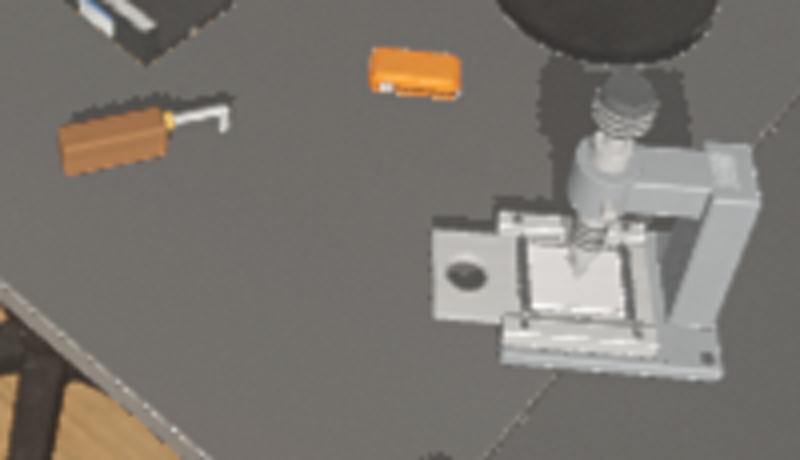

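The top crop shows the cap at about (557,165), the tray hole at (432,264), and the hook handle from (93,395) to (141,315) with the rod bend at (168,270). The scene crop shows the cap top at (630,88), the hole at (466,276), the hook bend at (225,110) and its tip at (224,132).

```bash
cat > h.py <<'E'
from cell import manip
import numpy as np, cv2
def plane(n,uv,z,pose=None):
    c=manip.camera_info(n); T=c['pose'] if pose is None else pose@c['tool_from_camera']
    d=T[:3,:3]@np.linalg.solve(c['mtx'],[uv[0],uv[1],1.]); o=T[:3,3]
    return o+d*(z-o[2])/d[2]
def toolpose(s):
    P=np.eye(4); P[:3,:3]=cv2.Rodrigues(np.array(s['tcp_rot']))[0]; P[:3,3]=s['ee_pos']; return P
E
python3 - <<'E'
from h import *
top=lambda x,y:((x+.5)/5-.5+310,(y+.5)/5-.5+170)
sc=lambda x,y:((x+.5)/4-.5+270,(y+.5)/4-.5+230)
def p(l,n,uv,z): print(l,n,np.round(plane(n,uv,z)*1000,1))
p('cap','top',top(557,165),.198); p('cap','scene',sc(630,88),.198)
p('hole','top',top(432,264),.02); p('hole','scene',sc(466,276),.018)
p('hback','top',top(93,395),.03);p('hfront','top',top(141,317),.03);p('bend','top',top(168,270),.0235)
p('front top edge mid','scene',sc(163,118),.03);p('bend','scene',sc(222,110),.0235);p('tip','scene',sc(224,132),.002)
p('back top L','scene',sc(60,126),.03);p('back top R','scene',sc(70,148),.03);p('front top L','scene',sc(160,108),.03);p('front top R','scene',sc(167,133),.03)
p('torch?','top',top(258,115),.02);p('rock','top',top(543,455),.02)
p('railcorner','top',top(65,262),.02)
E
```

```text
cap top [ 530.6 -432.1  198. ]
cap scene [ 528.3 -435.8  198. ]
hole top [ 488.4 -384.8   20. ]
hole scene [ 487.3 -384.9   18. ]
hback top [ 390.2 -138.5   30. ]
hfront top [ 446.5 -172.7   30. ]
bend top [ 481.6 -192.4   23.5]
front top edge mid scene [ 443.4 -172.1   30. ]
bend scene [ 478.9 -192.    23.5]
tip scene [ 479.4 -194.     2. ]
back top L scene [ 393.  -128.3   30. ]
back top R scene [ 384.9 -146.    30. ]
front top L scene [ 448.2 -164.9   30. ]
front top R scene [ 436.2 -182.6   30. ]
torch? top [ 598.2 -259.    20. ]
rock top [ 351.8 -460.6   20. ]
railcorner top [ 487.1 -117.3   20. ]
```

Call:
send_rows(translation=[[0, 0, -20], [0, 0, -20], [-41, -33, 0], [-41, -33, 0], [-41, -33, 0], [-41, -33, 0], [-41, -33, 0], [-41, -33, 0], [-41, -33, 0], [-41, -33, 0], [-41, -33, 0], [-41, -33, 0]], roll=[7.1, 7.2, 0, 0, 0, 0, 0, 0, 0, 0, 0, 0], gripper=[0, 0, 0, 0, 0, 0, 0, 0, 0, 0, 0, 0])

```text
time: 1.6
ee_pos: [0.3468, 0.0553, 0.24]
tcp_rot: [0.839, 3.027, 0.0]
ft_force: [1.0, 0.3, 0.6]
finger_gap: 0.007
grip_force: 0.0
```

Call:
send_rows(translation=[[-41, -32, 0], [-41, -32, 0], [-41, -32, 0], [-41, -32, 0], [-41, -32, 0], [-41, -32, 0], [-41, -32, 0], [-41, -32, 0], [0, 0, 0]], roll=[0, 0, 0, 0, 0, 0, 0, 0, 0], gripper=[0, 0, 0, 0, 0, 0, 0, 0, 0])

```text
time: 2.72
ee_pos: [0.496, -0.3339, 0.2382]
tcp_rot: [-0.842, -3.024, -0.001]
ft_force: [-0.1, 1.3, -0.9]
finger_gap: 0.004
grip_force: 0.0
```

Run:
```python
from h import *
s=manip.get_state(); im=manip.snapshot('wrist'); cv2.imwrite('pics/w1.png',im)
np.save('w1.npy',toolpose(s)); print(s['time'],s['ee_pos'],s['tcp_rot'],s['ft_force'])
```

```text
2.725 [ 0.49599643 -0.33392283  0.23817868] [-8.42447013e-01 -3.02438011e+00 -1.16131448e-03] [-0.0970209   1.30424027 -0.91885621]
```

View pics/w1.png

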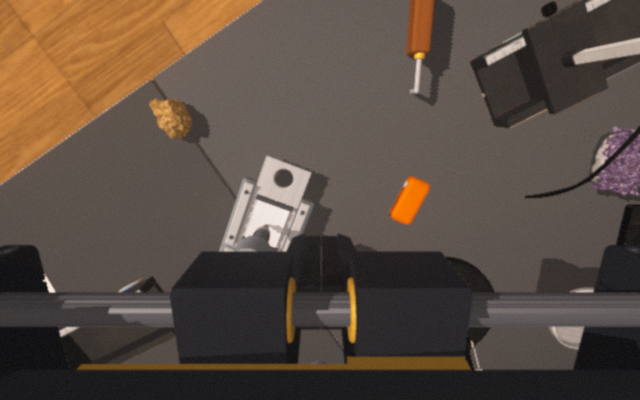

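The wrist picture shows the tray hole at (284,178), the hook's rod/handle joint at (420,55) and its bend near (415,92). The cap is partly hidden at about (262,238).

Run:
```python
from h import *
P=np.load('w1.npy')
for l,uv,z in [('hole',(284,178),.02),('bend',(416.5,92),.0235),('rodfront',(420,56),.0235),('hfrontL',(408,53),.03),('hfrontR',(432,53),.03),('hL0',(412,0),.03),('hR0',(434,0),.03),('plate cnrL',(268,157),.02),('plate cnrR',(312,174),.02),('cap',(262,240),.198)]:
    print(l,np.round(plane('wrist',uv,z,P)*1000,1))
```

```text
hole [ 489.1 -383.7   20. ]
bend [ 482.4 -192.9   23.5]
rodfront [ 449.2 -171.9   23.5]
hfrontL [ 439.2 -184.1   30. ]
hfrontR [ 453.2 -161.    30. ]
hL0 [ 394.2 -156.4   30. ]
hR0 [ 406.5 -136.    30. ]
plate cnrL [ 456.1 -386.3   20. ]
plate cnrR [ 503.2 -350.4   20. ]
cap [ 497.7 -386.   198. ]
```

Call:
send_rows(translation=[[-27, -23, 0], [-27, -23, 0], [-26.5, -22.5, 0], [0, 0, 15], [0, 0, 12], [0, 0, 4], [0, 0, 0]], roll=[0, 0, 0, 0, 0, 0, 0], gripper=[0, 0, 0, 0, 0, 0, 0], force=20)

```text
time: 3.65
ee_pos: [0.5299, -0.4303, 0.2088]
tcp_rot: [-0.837, -3.027, -0.001]
ft_force: [0.3, -0.2, -0.6]
finger_gap: 0.001
grip_force: 0.0
```

Run:
```python
from h import *
s=manip.get_state(); a=manip.snapshot('scene'); b=manip.snapshot('top')
print(s['time'],s['ee_pos'],s['tcp_rot'],s['ft_force'])
a=cv2.resize(a[190:345,350:490],None,fx=3.5,fy=3.5,interpolation=2)
b=cv2.resize(b[170:240,380:450],None,fx=4,fy=4,interpolation=2)
v=np.zeros((545,780,3),np.uint8); v[:a.shape[0],:a.shape[1]]=a; v[:280,495:775]=b
cv2.imwrite('pics/p1.png',v)
```

```text
3.65 [ 0.52990257 -0.43031245  0.20879983] [-8.37207559e-01 -3.02732325e+00 -8.00854038e-04] [ 0.29429302 -0.23752754 -0.61218292]
```

View pics/p1.png

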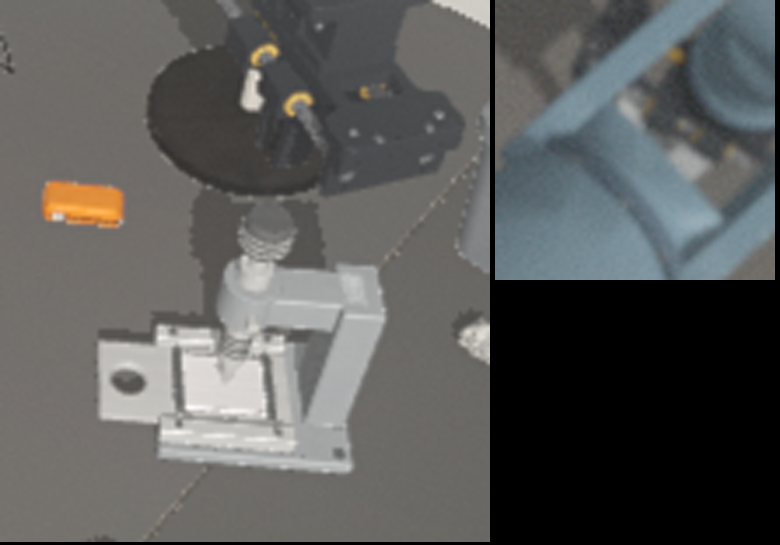

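The crop shows the cap top at about (268,217), with the dark fingertips ending near (287,165) against the lamp base. I'll project the TCP to compare.

Run:
```python
from h import *
s=manip.get_state(); c=manip.camera_info('scene'); Ti=np.linalg.inv(c['pose']); P=toolpose(s)
print(s['time'],s['ee_pos'])
def pr(p):
    q=c['mtx']@(Ti[:3,:3]@p+Ti[:3,3]); q=q[:2]/q[2]; return np.round(((q-[350,190])*3.5),0)
for l,t in [('tcp',(0,0,0)),('x9',(.009,0,0)),('x-9',(-.009,0,0)),('y15',(0,.015,0)),('y-15',(0,-.015,0)),('up45',(0,0,-.064))]: print(l,pr(P[:3,:3]@t+P[:3,3]))
print(pr(np.array([.5297,-.4343,.198])))
a=manip.snapshot('scene')[190:345,350:490]; g=np.clip(a.astype(float)*4,0,255).astype(np.uint8)
cv2.imwrite('pics/p2.png',cv2.resize(g[10:90,30:120],None,fx=7,fy=7,interpolation=2))
```

```text
3.75 [ 0.53024711 -0.43111809  0.20972432]
tcp [269. 197.]
x9 [255. 200.]
x-9 [282. 194.]
y15 [257. 179.]
y-15 [280. 215.]
up45 [289. 123.]
[269. 213.]
```

View pics/p2.png

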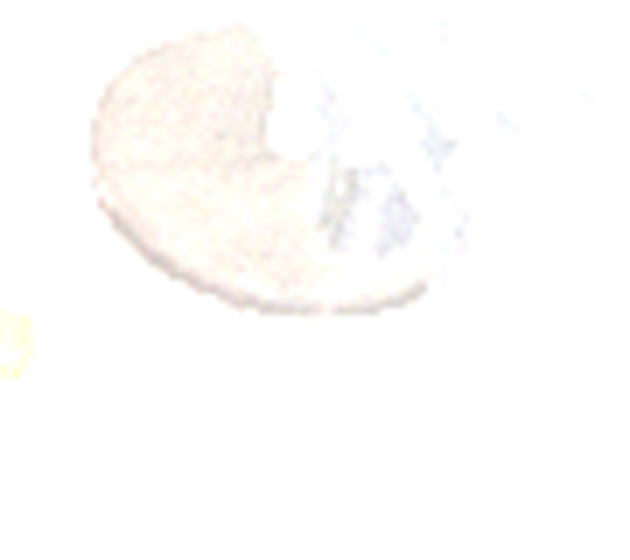

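The gain was too high, so that picture shows nothing useful. I'll shift about 3 mm sideways and feel for contact by force.

Call:
send_rows(translation=[[-1, -3, 0], [0, 0, 3], [0, 0, 3], [0, 0, 2], [0, 0, 2], [0, 0, 1], [0, 0, 0]], roll=[0, 0, 0, 0, 0, 0, 0], gripper=[0, 0, 0, 0, 0, 0, 0])

```text
time: 4.68
ee_pos: [0.5293, -0.4345, 0.1979]
tcp_rot: [-0.838, -3.028, -0.0]
ft_force: [-0.3, -0.4, -0.5]
finger_gap: 0.008
grip_force: 0.0
```

Call:
send_rows(translation=[[0, 0, 1], [0, 0, 1], [0, 0, 1], [0, 0, 0]], roll=[0, 0, 0, 0], gripper=[0, 0, 0, 0])

```text
time: 5.18
ee_pos: [0.5293, -0.4345, 0.1949]
tcp_rot: [-0.839, -3.027, -0.0]
ft_force: [0.7, 0.3, 0.6]
finger_gap: 0.001
grip_force: 0.0
```

Call:
send_rows(translation=[[0, 0, 1], [0, 0, 1], [0, 0, 1], [0, 0, 0]], roll=[0, 0, 0, 0], gripper=[0, 0, 0, 0])

```text
time: 5.68
ee_pos: [0.5293, -0.4345, 0.1919]
tcp_rot: [-0.838, -3.027, -0.0]
ft_force: [0.2, 0.9, -0.4]
finger_gap: 0.005
grip_force: 0.0
```

Run:
```python
from h import *
s=manip.get_state(); a=manip.snapshot('scene'); w=manip.snapshot('wrist'); cv2.imwrite('pics/w3.png',w)
print(s['time'],s['ee_pos'],s['ft_force'])
a=a[215:285,395:475]; a=(255*(a/255.)**.5).astype(np.uint8)
w=(255*(w[190:290,200:400]/255.)**.6).astype(np.uint8)
a=cv2.resize(a,None,fx=5,fy=5,interpolation=2); w=cv2.resize(w,None,fx=2,fy=2,interpolation=2)
v=np.zeros((350,800,3),np.uint8); v[:350,:400]=a; v[:200,400:]=w
cv2.imwrite('pics/p3.png',v)
```

```text
5.675 [ 0.52926654 -0.43447785  0.19185557] [ 0.23683051  0.92942976 -0.37340217]
```

View pics/p3.png

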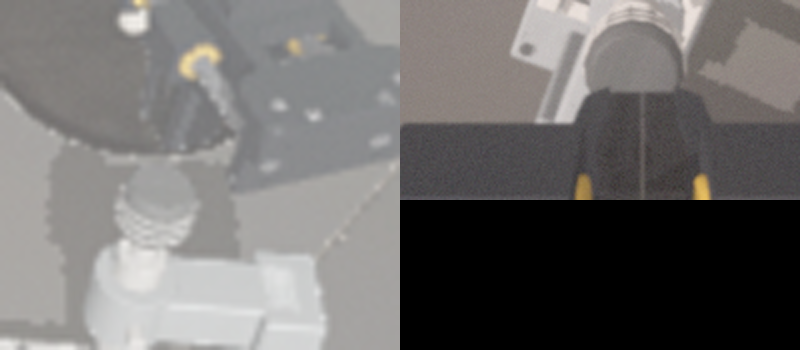

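The wrist crop shows the cap centred at the TCP's predicted pixel, with the closed fingertips ending above it. So the tips still have a gap to close, and I'll keep going down slowly, watching the force.

Call:
send_rows(translation=[[0, 0, 1.5], [0, 0, 1.5], [0, 0, 1.5], [0, 0, 1.5]], roll=[0, 0, 0, 0], gripper=[0, 0, 0, 0])

```text
time: 6.28
ee_pos: [0.5293, -0.4345, 0.1858]
tcp_rot: [-0.839, -3.028, -0.0]
ft_force: [-0.1, 0.2, 0.7]
finger_gap: 0.006
grip_force: 0.0
```

Call:
send_rows(translation=[[0, 0, 1.5], [0, 0, 1.5], [0, 0, 1]], roll=[0, 0, 0], gripper=[0, 0, 0])

```text
time: 6.65
ee_pos: [0.5293, -0.4345, 0.1819]
tcp_rot: [-0.838, -3.028, -0.0]
ft_force: [-0.5, 0.3, 0.7]
finger_gap: 0.009
grip_force: 0.0
```

Call:
send_rows(translation=[[0, 0, 1], [0, 0, 1], [0, 0, 1]], roll=[0, 0, 0], gripper=[0, 0, 0])

```text
time: 7.02
ee_pos: [0.5293, -0.4345, 0.179]
tcp_rot: [0.839, 3.028, -0.0]
ft_force: [0.1, -0.2, 0.1]
finger_gap: 0.003
grip_force: 0.0
```

Call:
send_rows(translation=[[0, 0, 1], [0, 0, 1], [0, 0, 1]], roll=[0, 0, 0], gripper=[0, 0, 0])

```text
time: 7.4
ee_pos: [0.5293, -0.4345, 0.1759]
tcp_rot: [-0.838, -3.028, -0.0]
ft_force: [0.0, -1.0, 0.3]
finger_gap: 0.005
grip_force: 0.0
```

Run:
```python
from h import *
s=manip.get_state(); a=manip.snapshot('scene'); w=manip.snapshot('wrist')
print(s['time'],s['ee_pos'],s['ft_force'],s['joints'],s['wrist_torque'])
cv2.imwrite('pics/s4.png',a);cv2.imwrite('pics/w4.png',w)
a=a[215:285,395:475]; a=(255*(a/255.)**.5).astype(np.uint8)
def W(n,): 
    w=cv2.imread(n)[180:280,220:420]; return cv2.resize((255*(w/255.)**.6).astype(np.uint8),None,fx=2,fy=2,interpolation=2)
a=cv2.resize(a,None,fx=5,fy=5,interpolation=2)
v=np.zeros((410,800,3),np.uint8); v[:350,:400]=a; v[:200,400:]=W('pics/w3.png'); v[205:405,400:]=W('pics/w4.png')
cv2.imwrite('pics/p4.png',v)
```

```text
7.4 [ 0.5293287  -0.43452548  0.17594899] [ 0.03794314 -0.9680881   0.25863603] [-8.60227290e-01  4.39723266e-01  1.32652040e+00  1.30315618e-06
  1.37537112e+00 -1.89068485e+00] [ 0.00974953 -0.02601689 -0.04546192]
```

View pics/p4.png

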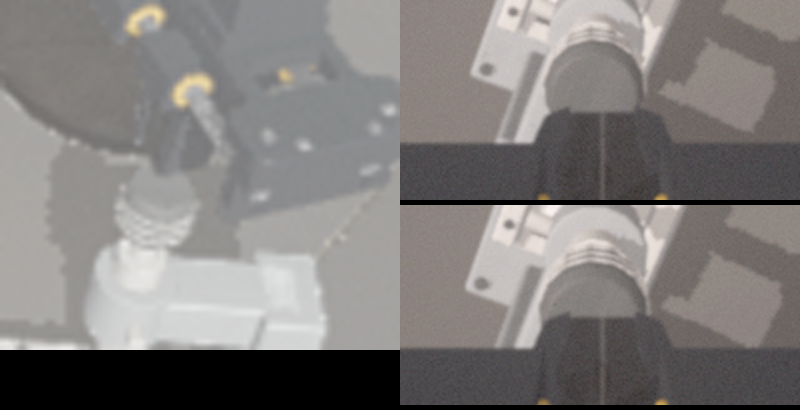

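Cap and tip are still apart in the scene crop: the tip ends near (180,168), above and to the right of the cap centre at (160,185). By geometry the tip is about 30 mm above the TCP when closed, so I'll continue.

Call:
send_rows(translation=[[0, 0, 1], [0, 0, 1], [0, 0, 1], [0, 0, 1]], roll=[0, 0, 0, 0], gripper=[0, 0, 0, 0])

```text
time: 8.0
ee_pos: [0.5293, -0.4345, 0.1719]
tcp_rot: [-0.839, -3.028, 0.0]
ft_force: [0.0, 0.2, -0.1]
finger_gap: 0.005
grip_force: 0.0
```

Call:
send_rows(translation=[[0, 0, 1], [0, 0, 1], [0, 0, 1]], roll=[0, 0, 0], gripper=[0, 0, 0])

```text
time: 8.38
ee_pos: [0.5293, -0.4345, 0.169]
tcp_rot: [0.839, 3.028, -0.0]
ft_force: [0.7, -0.8, -0.0]
finger_gap: 0.001
grip_force: 0.0
```

Call:
send_rows(translation=[[0, 0, 1], [0, 0, 1], [0, 0, 1]], roll=[0, 0, 0], gripper=[0, 0, 0])

```text
time: 8.75
ee_pos: [0.5293, -0.4345, 0.1659]
tcp_rot: [-0.839, -3.028, -0.0]
ft_force: [-0.3, 0.3, -0.1]
finger_gap: 0.003
grip_force: 0.0
```

Run:
```python
from h import *
s=manip.get_state(); a=manip.snapshot('scene'); w=manip.snapshot('wrist')
print(s['time'],s['ee_pos'],s['ft_force'])
cv2.imwrite('pics/s5.png',a);cv2.imwrite('pics/w5.png',w)
s4=cv2.imread('pics/s4.png')
for n,(r0,r1,c0,c1) in {'cap side/knurl':(255,268,417,436),'captop-left':(249,256,420,427)}.items():
    print(n,np.abs(a[r0:r1,c0:c1].astype(int)-s4[r0:r1,c0:c1]).mean())
# finger/cap boundary rows in wrist picture, gray column profiles
for f in ('w3','w4','w5'):
    g=cv2.cvtColor(cv2.imread(f'pics/{f}.png'),6); print(f,g[196:246:2,312:330].mean(1).round().astype(int).tolist())
g=cv2.cvtColor(a,6); 
for r in range(238,262,2): print(r,g[r,412:450:2].tolist())
```

```text
8.75 [ 0.5293093  -0.4345378   0.16594693] [-0.33220897  0.33544432 -0.09856058]
cap side/knurl 0.5937921727395412
captop-left 9.612244897959183
w3 [142, 136, 113, 81, 77, 80, 82, 84, 85, 85, 87, 85, 85, 86, 85, 85, 85, 85, 85, 82, 53, 38, 37, 37, 37]
w4 [140, 172, 162, 127, 136, 127, 125, 80, 75, 76, 79, 83, 84, 84, 85, 84, 84, 84, 83, 82, 54, 38, 38, 38, 37]
w5 [154, 142, 135, 169, 174, 151, 119, 129, 123, 119, 75, 73, 75, 75, 80, 81, 82, 84, 82, 79, 48, 38, 38, 36, 36]
238 [63, 63, 65, 63, 61, 62, 65, 67, 102, 162, 121, 119, 70, 61, 64, 65, 75, 74, 74]
240 [63, 67, 67, 65, 63, 67, 61, 71, 68, 76, 100, 120, 89, 62, 86, 73, 73, 73, 75]
242 [55, 57, 58, 62, 63, 66, 61, 62, 62, 66, 63, 113, 91, 74, 74, 75, 73, 75, 75]
244 [89, 61, 64, 55, 57, 69, 60, 59, 61, 73, 62, 73, 106, 72, 68, 74, 74, 81, 76]
246 [83, 84, 107, 110, 107, 68, 62, 63, 68, 75, 60, 61, 115, 88, 64, 73, 74, 103, 131]
248 [84, 83, 86, 85, 86, 75, 60, 63, 72, 74, 61, 61, 68, 89, 74, 65, 74, 74, 75]
250 [83, 84, 85, 83, 82, 103, 64, 63, 73, 64, 61, 61, 82, 82, 72, 64, 70, 95, 78]
252 [84, 85, 85, 90, 98, 102, 101, 67, 80, 84, 91, 84, 83, 82, 66, 65, 73, 80, 79]
254 [84, 83, 83, 100, 87, 108, 104, 102, 103, 102, 105, 89, 85, 78, 65, 64, 75, 80, 78]
256 [85, 85, 83, 137, 128, 108, 120, 118, 105, 118, 113, 113, 84, 72, 69, 69, 81, 87, 79]
258 [84, 86, 85, 128, 141, 155, 122, 121, 119, 119, 145, 95, 83, 71, 77, 79, 103, 101, 78]
260 [85, 84, 86, 93, 135, 161, 133, 154, 155, 157, 139, 83, 84, 106, 78, 77, 74, 79, 83]
```

The finger now covers part of the cap top in the scene (its tip is at about row 252) and the cap has not moved. Contact should be close.

Call:
send_rows(translation=[[0, 0, 1], [0, 0, 1], [0, 0, 1]], roll=[0, 0, 0], gripper=[0, 0, 0])

```text
time: 9.22
ee_pos: [0.5293, -0.4345, 0.1629]
tcp_rot: [-0.839, -3.028, -0.0]
ft_force: [0.7, 0.2, 0.8]
finger_gap: 0.005
grip_force: 0.0
```

Call:
send_rows(translation=[[0, 0, 1], [0, 0, 1], [0, 0, 1]], roll=[0, 0, 0], gripper=[0, 0, 0])

```text
time: 9.6
ee_pos: [0.5293, -0.4346, 0.1599]
tcp_rot: [-0.839, -3.028, 0.0]
ft_force: [0.3, 0.4, -0.3]
finger_gap: 0.012
grip_force: 0.0
```

Call:
send_rows(translation=[[0, 0, 1], [0, 0, 1], [0, 0, 1]], roll=[0, 0, 0], gripper=[0, 0, 0])

```text
time: 9.98
ee_pos: [0.5295, -0.4347, 0.1584]
tcp_rot: [0.838, 3.027, -0.001]
ft_force: [-2.6, 2.0, 8.6]
finger_gap: 0.004
grip_force: 4.4
```

Contact, at about z 0.159. Now I'll press it through.

Call:
send_rows(translation=[[0, 0, 1], [0, 0, 1], [0, 0, 1], [0, 0, 1], [0, 0, 1], [0, 0, 1]], roll=[0, 0, 0, 0, 0, 0], gripper=[0, 0, 0, 0, 0, 0])

```text
time: 10.72
ee_pos: [0.5296, -0.4349, 0.1539]
tcp_rot: [0.838, 3.026, -0.002]
ft_force: [-4.4, 4.6, 13.0]
finger_gap: 0.0
grip_force: 6.5
```

Call:
send_rows(translation=[[0, 0, 1], [0, 0, 1], [0, 0, 1], [0, 0, 1]], roll=[0, 0, 0, 0], gripper=[0, 0, 0, 0])

```text
time: 11.22
ee_pos: [0.5295, -0.4348, 0.1485]
tcp_rot: [0.838, 3.027, -0.001]
ft_force: [-1.7, 1.2, 5.4]
finger_gap: 0.005
grip_force: 2.8
```

Call:
send_rows(translation=[[0, 0, 1], [0, 0, 1], [0, 0, 1], [0, 0, 0]], roll=[0, 0, 0, 0], gripper=[0, 0, 0, 0])

```text
time: 11.72
ee_pos: [0.5297, -0.4349, 0.1476]
tcp_rot: [0.838, 3.026, -0.002]
ft_force: [-5.8, 5.4, 16.4]
finger_gap: 0.004
grip_force: 8.3
```

Run:
```python
from h import *
s=manip.get_state(); a=manip.snapshot('scene'); cv2.imwrite('pics/s6.png',a); print(s['ft_force'],s['ee_pos'])
# vertical shift of knurl collar by template match vs the unpressed picture
t=cv2.imread('pics/s5.png')[256:268,416:438]; r=cv2.matchTemplate(a[245:290,406:448],t,cv2.TM_CCOEFF_NORMED); _,v,_,l=cv2.minMaxLoc(r); print(v,l[0]+406-416,l[1]+245-256)
```

```text
[-5.75604008  5.41086318 16.43483102] [ 0.52971207 -0.43492348  0.14762414]
0.7182835936546326 0 2
```

The force fell from 13 N to 5.4 N, then rose sharply at z 0.1476, so the punch tripped and reached its stop. Now I'll lift off and move over the hook, opening the fingers partway.

Call:
send_rows(translation=[[0, 0, -5], [0, 0, -10], [0, 0, -20], [0, 0, -25], [30, 23, 0], [30, 23, 0], [30, 23, 0], [30, 23, 0]], roll=[0, 0, 0, 0, 0, 0, 0, 0], gripper=[0, 0, 0, 0, 40, 40, 40, 40])

```text
time: 12.78
ee_pos: [0.4734, -0.293, 0.2045]
tcp_rot: [0.839, 3.027, -0.0]
ft_force: [0.4, -0.1, -0.5]
finger_gap: 0.435
grip_force: 0.0
```

Call:
send_rows(translation=[[30, 23, 0], [30, 23, 0], [30, 23, 0], [30, 22, 0], [0, 0, 20], [0, 0, 20], [0, 0, 20], [0, 0, 10], [0, 0, 0]], roll=[0, 0, 0, 0, 0, 0, 0, 0, 0], gripper=[40, 40, 40, 40, 40, 40, 40, 40, 40])

```text
time: 13.9
ee_pos: [0.4174, -0.154, 0.1338]
tcp_rot: [-0.838, -3.027, -0.001]
ft_force: [-0.6, -0.0, -0.4]
finger_gap: 0.455
grip_force: 0.0
```

Run:
```python
from h import *
s=manip.get_state(); a=manip.snapshot('scene'); w=manip.snapshot('wrist'); np.save('w7.npy',toolpose(s))
cv2.imwrite('pics/s7.png',a);cv2.imwrite('pics/w7.png',w)
print(s['time'],s['ee_pos'],s['ft_force'],s['finger_gap'])
a0=cv2.imread('pics/scene0.png'); d=np.abs(a.astype(int)-a0)
print('cap region diff',d[246:270,415:440].mean(), 'tray', d[285:312,378:400].mean())
v=np.zeros((600,640,3),np.uint8); v[:400]=w; v[400:600,:400]=cv2.resize(a[215:315,250:450],None,fx=2,fy=2)
cv2.imwrite('pics/p7.png',v)
```

```text
13.9 [ 0.41742631 -0.15399929  0.13381479] [-0.58973095 -0.02507707 -0.38746745] 0.4546014446568916
cap region diff 1.0094444444444444 tray 0.9955106621773289
```

View pics/p7.png

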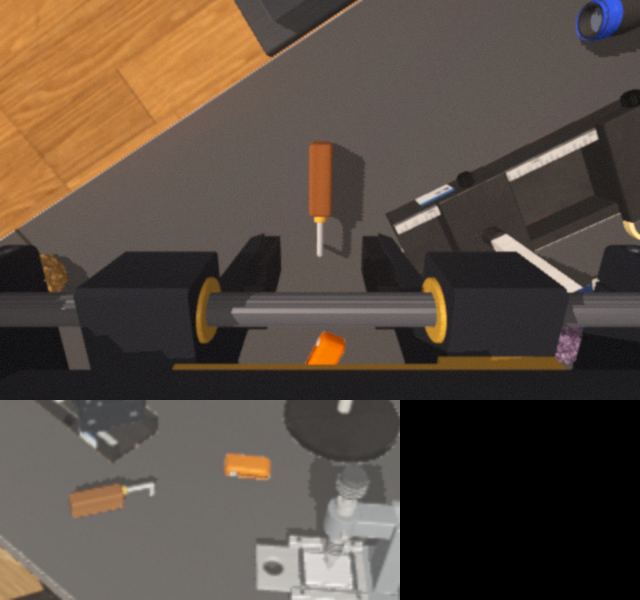

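The wrist picture shows the draw hook aligned with the tool: handle from (320,142) to (320,217), rod end at (320,255), all between the fingers. The lower strip shows the cap up and the tray in. I have used all 10 views, so I work numerically from here.

Run:
```python
from h import *
P=np.load('w7.npy'); Pi=np.linalg.inv(P)
for l,uv,z in [('back',(319.5,142.5),.03),('front',(320,216.5),.03),('Lm',(309,180),.03),('Rm',(331,180),.03),('bend outer',(320,256),.0255),('rod@front',(320,220),.0235)]:
    q=plane('wrist',uv,z,P); print(l,np.round(q*1000,1),'tool',np.round((Pi@np.append(q,1))[:3]*1000,1))
```

```text
back [ 385.  -135.2   30. ] tool [ 37.4  -0.5 103.9]
front [ 444.8 -170.6   30. ] tool [-3.210e+01 -1.000e-01  1.038e+02]
Lm [ 409.3 -161.    30. ] tool [  3.3 -10.2 103.8]
Rm [ 419.7 -143.7   30. ] tool [  3.3  10.  103.8]
bend outer [ 481.9 -192.8   25.5] tool [-75.3  -0.2 108.2]
rod@front [ 449.9 -173.6   23.5] tool [-3.800e+01 -1.000e-01  1.103e+02]
```

Call:
send_rows(translation=[[2.5, 0, 20], [0, 0, 30], [0, 0, 30], [0, 0, 25], [0, 0, 20], [0, 0, 0]], roll=[0, 0, 0, 0, 0, 0], gripper=[40, 40, 40, 40, 40, 40])

```text
time: 14.75
ee_pos: [0.415, -0.1526, 0.0086]
tcp_rot: [-0.838, -3.026, -0.001]
ft_force: [0.3, 0.3, 0.3]
finger_gap: 0.454
grip_force: 0.0
```

Call:
send_rows(translation=[[0, 0, 8], [0, 0, 8], [0, 0, 6], [0, 0, 5], [0, 0, 4], [0, 0, 0]], roll=[0, 0, 0, 0, 0, 0], gripper=[40, 40, 40, 40, 40, 40])

```text
time: 15.5
ee_pos: [0.4153, -0.1527, -0.0223]
tcp_rot: [-0.838, -3.027, -0.0]
ft_force: [0.6, -0.5, 0.0]
finger_gap: 0.45
grip_force: 0.0
```

Call:
send_rows(translation=[[0, 0, 3], [0, 0, 3], [0, 0, 3], [0, 0, 1], [0, 0, 0]], roll=[0, 0, 0, 0, 0], gripper=[40, 40, 40, 40, 40])

```text
time: 16.12
ee_pos: [0.4155, -0.1528, -0.0321]
tcp_rot: [-0.838, -3.027, -0.0]
ft_force: [0.2, 0.2, 0.5]
finger_gap: 0.452
grip_force: 0.0
```

Call:
send_rows(translation=[[0, 0, 0], [0, 0, 0], [0, 0, 0], [0, 0, 0], [0, 0, 0], [0, 0, 0]], roll=[0, 0, 0, 0, 0, 0], gripper=[15, 15, 15, 15, 15, 15], force=25)

```text
time: 16.88
ee_pos: [0.4156, -0.1529, -0.0319]
tcp_rot: [0.838, 3.028, -0.0]
ft_force: [0.5, 0.0, 1.5]
finger_gap: 0.252
grip_force: 25.0
```

The gripper holds the handle at 22 mm. Next: lift, turn by 19.7°, and move so that the hook end is above the hole.

Call:
send_rows(translation=[[0, 0, -5], [0, 0, -15], [0, 0, -20], [0, 0, -10], [0, 0, 0], [0, 0, 0], [0, 0, 0]], roll=[0, 0, 0, 0, 9.9, 9.8, 0], gripper=[15, 15, 15, 15, 15, 15, 15])

```text
time: 17.75
ee_pos: [0.4155, -0.1528, 0.0183]
tcp_rot: [1.342, 2.84, -0.0]
ft_force: [0.0, 1.0, -1.1]
finger_gap: 0.251
grip_force: 25.0
```

Call:
send_rows(translation=[[-20, -12, 0], [-30, -18, 0], [-30, -18, 0], [-30, -18, 0], [-25, -15, 0], [-15, -10, 0], [0, 0, 0]], roll=[0, 0, 0, 0, 0, 0, 0], gripper=[15, 15, 15, 15, 15, 15, 15])

```text
time: 18.62
ee_pos: [0.4402, -0.3272, 0.018]
tcp_rot: [1.344, 2.84, 0.0]
ft_force: [-0.5, 0.5, -0.6]
finger_gap: 0.245
grip_force: 25.0
```

Run:
```python
from h import *
s=manip.get_state(); P=toolpose(s); a=manip.snapshot('scene'); w=manip.snapshot('wrist'); t=manip.snapshot('top')
cv2.imwrite('pics/s8.png',a);cv2.imwrite('pics/w8.png',w);cv2.imwrite('pics/t8.png',t)
print(s['time'],s['ee_pos'],s['tcp_rot'],s['finger_gap'],s['grip_force'],s['ft_force'])
x=P[:3,0]; print('hook yaw',np.degrees(np.arctan2(-x[1],-x[0])))
H=np.array([488.5,-384.4]); tip=1e3*(P[:3,3]-.075*x)[:2]; print('tip pred',tip,'err in tool',P[:2,:2].T@(H-tip))
def pr(n,p,T=None):
    c=manip.camera_info(n); T=c['pose'] if T is None else T@c['tool_from_camera']; Ti=np.linalg.inv(T); q=c['mtx']@(Ti[:3,:3]@p+Ti[:3,3]); return q[:2]/q[2]
R=lambda p:P[:3,:3]@np.array(p)+P[:3,3]
# hook pts in tool: tip is 34mm below TCP -> grip 47 above ee? (grip z=ee+.047): tool z=-.047 ; tip tool z=-.034 ; bend -.0555
for l,p in [('tip',(-.075,0,-.034)),('bend',(-.075,0,-.0555)),('front',(-.035,0,-.0555))]: print(l,'scene',pr('scene',R(p)).round(1),'wrist',pr('wrist',R(p),P).round(1))
Hh=np.array([.4885,-.3844,.02]); print('hole scene',pr('scene',Hh),'wrist',pr('wrist',Hh,P))
g=cv2.cvtColor(a,6); d=np.abs(g.astype(int)-cv2.cvtColor(cv2.imread('pics/s7.png'),6))
print('scene cols 352:404:2 ')
for r in range(264,312,2): print(r,''.join('%4d'%v for v in g[r,340:404:2]))
g=cv2.cvtColor(w,6)
print('wrist cols 290:350:3')
for r in range(196,256,3): print(r,''.join('%4d'%v for v in g[r,290:352:3]))
```

```text
18.625 [ 0.44015275 -0.32724968  0.0179982 ] [1.34353837e+00 2.83975236e+00 2.87527472e-05] 0.2454924999530912 24.999830718152225 [-0.54379688  0.45704772 -0.59590184]
hook yaw -50.63936130042328
tip pred [ 487.71771301 -385.23738557] err in tool [0.15131491 1.13590991]
tip scene [388.1 290.3] wrist [319.5 367.7]
bend scene [389.2 284.9] wrist [319.4 400.8]
front scene [372.1 283.9] wrist [319.3 334.3]
hole scene [386.35551309 297.74107305] wrist [321.34702829 329.99128698]
scene cols 352:404:2 
264  106 105 107 106 107  69  66  73  72  72  73  73  74  73  75  74  80  81 107 105 106 106 106 105 106 105 105 105 106 106 106 106
266  105 106 106  86 104  67  67  74  73  72  73  74  74  75  75  74  79  82 106 107 105 105 105 106 105 106 106 106 106 106 105 105
268  105 106 106  83  85  68  71  73  72  72  73  74  73  74  73  73  79  81 107 106 107 106 106 106 107 106 106 106 106 106 107 107
270  105 107  80  67  69  65  74  73  73  73  72  73  73  74  73  72  78  77  84 104 102 100 105  89 105 105 105 107 106 106 107 106
272  105 107  78  68  68  70  72  73  72  74  74  72  73  73  72  7
[... 3693 characters left out ...]
8  72  78  72  79  76  79  80  86  86  81  88  83  81  80  78  79  74  78 101
235   80  79  67  75  78  78  78  80  80  82  85  82  82  83  81  81  78  76  71  67  80
238   31  34  63  74  76  76  76  79  82  83  81  85  83  84  82  76  77  75  71  42  31
241   32  31  61  71  77  78  79  78  79  81  83  83  85  82  78  81  79  77  75  45  28
244   31  28  59  77  77  79  73  78  80  80  80  80  83  85  81  77  79  75  69  43  30
247   33  27  57  72  77  79  76  75  80  82  84  80  85  82  80  80  81  74  69  43  30
250   31  29  58  75  74  75  75  79  79  79  83  84  84  78  83  81  80  78  68  39  30
253   32  30  60  78  77  77  78  79  79  83  82  85  86  81  79  79  83  77  72  35  32
```

The scene pixels put the bend at (389,285), which matches the prediction, and the hole at (386,299). So the tip is within about 1 mm of the hole centre, and I'll lower it.

Call:
send_rows(translation=[[0, 1, 10], [0, 0, 12], [0, 0, 6], [0, 0, 4], [0, 0, 4], [0, 0, 4], [0, 0, 3], [0, 0, 2], [0, 0, 0]], roll=[0, 0, 0, 0, 0, 0, 0, 0, 0], gripper=[15, 15, 15, 15, 15, 15, 15, 15, 15])

```text
time: 19.9
ee_pos: [0.441, -0.3259, -0.0271]
tcp_rot: [-1.344, -2.839, -0.0]
ft_force: [-0.3, -0.4, 0.1]
finger_gap: 0.247
grip_force: 25.0
```

No resistance, so the hook end is in the hole. Now I'll pull along tool +x.

Call:
send_rows(translation=[[4, 0, 0], [4, 0, 0], [5, 0, 0], [5, 0, 0], [5, 0, 0], [5, 0, 0], [5, 0, 0], [5, 0, 0], [5, 0, 0], [5, 0, 0], [0, 0, 0]], roll=[0, 0, 0, 0, 0, 0, 0, 0, 0, 0, 0], gripper=[15, 15, 15, 15, 15, 15, 15, 15, 15, 15, 15])

```text
time: 21.28
ee_pos: [0.41, -0.2882, -0.0272]
tcp_rot: [-1.344, -2.838, -0.001]
ft_force: [-0.3, 0.2, -0.6]
finger_gap: 0.249
grip_force: 25.0
```

Call:
send_rows(translation=[[3, 0, 0], [3, 0, 0], [2, 0, 0], [1, 0, 0], [1, 0, 0], [1, 0, 0], [0, 0, 0]], roll=[0, 0, 0, 0, 0, 0, 0], gripper=[15, 15, 15, 15, 15, 15, 15])

```text
time: 22.15
ee_pos: [0.4035, -0.2802, -0.027]
tcp_rot: [-1.344, -2.839, -0.0]
ft_force: [0.9, -0.6, -0.6]
finger_gap: 0.245
grip_force: 25.0
```

Call:
send_rows(translation=[[1, 0, 0], [1, 0, 0], [1, 0, 0], [0, 0, 0]], roll=[0, 0, 0, 0], gripper=[15, 15, 15, 15])

```text
time: 22.65
ee_pos: [0.4029, -0.2795, -0.0265]
tcp_rot: [1.343, 2.836, -0.002]
ft_force: [4.4, -5.2, -4.5]
finger_gap: 0.246
grip_force: 25.0
```

Run:
```python
from h import *
s=manip.get_state(); a=manip.snapshot('scene'); cv2.imwrite('pics/s9.png',a)
print(s['ee_pos'],s['ft_force'])
g=cv2.cvtColor(a,6)
for r in range(266,318,2): print(r,''.join('%4d'%v for v in g[r,330:412:2]))
```

```text
[ 0.40288051 -0.27947871 -0.02645304] [ 4.36422364 -5.24646089 -4.45798633]
266   52  52  52  51  51  52  59  68  71  77 105 107 106 105 106 106 105 106 106 106 106 107 105 107 105 106 105 106 107 106 106 107 106 106 105 105 105 104 106  86  81
268   58  55  55  57  60  71  68  68  70  80 106 106 105 106 105 106 105 106 106 105 105 106 106 106 105 106 107 107 106 107 107 106 106 106 107 107 106 106 105  82  82
270   91 100  91  93  93  90  83  82  74  77 103 107 106 108 105 107 106 105 107 106 106 106 106 106 107 107 107 105 106 106 106 106 107 106 106 106 107 106 106  87  83
272   72  71  72  73  73  73  74  75  70  76 102 106 105 106 106 105 106 104 106 107 107 106 106 106 107 107 106 106 106 107 106 106 107 106 107 106 107 106 107  86  83
274   70  73  73  71  75  71  80  78  79  78  86 106 107 106 106 106 105 107 108 107 106 106 106 107 107 107 106 106 106 106 106 108 107 107 107 107 106 106 107  87  82
276   73  72  74  73  73  70  68  79  80  78 103 107 105 106 107 106 106 105 108 106 106 107 106 106 106 108 108 108 107 106 107 106 107 106 107 108 108 107 108  87  83
278   73  
[... 2669 characters left out ...]
 149 152 144 143 179 181
310   72  73  74  74  72  93  75  72 103 108 107 108 107 108 106 108 107 108 106 105 106 106 109 110 110 116 120 122 138 141 158 174 185 179 184 131 172 182 192 185 169
312  100  98  98  92  89  83  87  80 105 108 108 108 107 108 109 108 107 109 108 107 107 109 107 109 108 109 108 110 107 108 107 108  89 191 189 183 188 191 185 184 183
314  107 107 106 108 108 107 108 108 107 108 108 108 108 108 108 108 108 108 108 109 108 108 109 108 108 109 108 109 109 109 109 108 104 200 203 205 201 196 196 216 222
316  107 105 106 106 107 107 107 107 107 107 108 107 108 108 108 108 108 107 108 109 108 109 108 107 108 110 107 109 107 109 109 110 103 160 173 180 188 197 193 195 195
```

The force rose to about 7 N with no further travel, so the tray is at its stop; in the scene its front edge has moved about 20 px. I'll ease back to the middle of the hole and lift out.

Call:
send_rows(translation=[[-3, 0, 0], [-4, 0, 0], [-3, 0, 0], [0, 0, -4], [0, 0, -8], [0, 0, -12], [0, 0, -15], [0, 0, -10], [0, 0, 0]], roll=[0, 0, 0, 0, 0, 0, 0, 0, 0], gripper=[15, 15, 15, 15, 15, 15, 15, 15, 15])

```text
time: 23.82
ee_pos: [0.4087, -0.2865, 0.0233]
tcp_rot: [1.343, 2.837, -0.002]
ft_force: [-0.5, -0.7, -1.1]
finger_gap: 0.248
grip_force: 25.0
```

Run:
```python
from h import *
s=manip.get_state(); P=toolpose(s); a=manip.snapshot('scene'); cv2.imwrite('pics/s10.png',a)
print(s['time'],s['ee_pos'],s['ft_force'],s['finger_gap'])
c=manip.camera_info('scene'); Ti=np.linalg.inv(c['pose'])
def pr(p): q=c['mtx']@(Ti[:3,:3]@p+Ti[:3,3]); return (q[:2]/q[2]).round(1)
R=lambda p:P[:3,:3]@np.array(p)+P[:3,3]
for l,p in [('tip',(-.075,0,-.034)),('bend',(-.075,0,-.0555)),('front',(-.035,0,-.0555))]: print(l,pr(R(p)))
u=np.array([.636,-.772,0]);O=np.array([.5297,-.4343,.02])
for k in (.135,.115): 
    for L in (-.03,0,.03): print(k,L,pr(O-u*k+L*np.array([.772,.636,0])))
g=cv2.cvtColor(a,6)
for r in range(272,312,2): print(r,''.join('%4d'%v for v in g[r,336:396:2]))
```

```text
23.825 [ 0.40874282 -0.28645376  0.02333022] [-0.47469378 -0.66127785 -1.11551526] 0.24815308002074254
tip [366.6 287.2]
bend [367.4 281.7]
front [350.3 280.8]
0.135 -0.03 [357.5 306.7]
0.135 0 [357.4 296.2]
0.135 0.03 [357.3 286. ]
0.115 -0.03 [365.9 307.2]
0.115 0 [365.6 296.6]
0.115 0.03 [365.4 286.5]
272   72  72  72  72  68  70  71  69  79 101 107 106 105 107 106  88 101 107 106 107 107 106 107 106 105 107 107 106 106 106
274   73  70  71  90  68  70  69  70  81 103 107 106 107 105 108  84 103 108 107 108 107 107 107 105 108 107 106 106 107 107
276   58  57  57  74  68  70  65  59 102 107 106 106 107 107 106  86 103 107 107 107 107 108 107 108 108 107 108 107 107 108
278   63  62  63  61  71  69 121  67 106 106 105 106 106 106 106 105 106 108 108 107 108 107 107 107 108 108 107 108 107 105
280   69  69  69  68  70  71  73  72 135 190 175 167 156 138 129 128 128 107 107 107 108 108 108 107 108 107 106 108 109  87
282   70  70  70  69  71  72  71  69 105 178 180 185 212 202 207 226 209 105 105 106 108 106 108 108 108 108 109 108 107  86
284   69  68  71  70  71  70  71  69  85 105
[... 1005 characters left out ...]
180 185 181 122 101 120 177 183 181 181 181  99 204 209 208 208 208 208 208
302  106 106 106 107 106 107 107 108 107 108 106 180 187 186 187 185 186 185 185 184 185 184  98 205 210 209 208 207 207 206
304  108 107 108 107 106 107 107 108 107 107 110 183 187 188 187 187 186 185 186 185 185 185  92 227 227 204 200 212 216 213
306  107 107 108 108 108 109 106 109 107 107 111 191 191 191 188 187 187 187 186 186 186 186 170 184 185 184 188 188 191 195
308  107 108 106 108 107 108 107 108 108 107 107 119 123 138 154 160 176 191 193 195 195 192 194 191 190 189 186 186 186 186
310  107 107 108 108 107 108 108 107 107 108 109 107 108 107 107 108 106 106 106 109 111 112 116 121 123 139 140 158 175 186
```

The tray's front edge is at column 357.5, as predicted for fully out, and the hook is free of it. Now I'll carry the hook back to its starting place.

Call:
send_rows(translation=[[15, 14, 0], [20, 18, 0], [20, 18, 0], [20, 18, 0], [15, 14, 0], [8.5, 8, 0], [0, 0, 0], [0, 0, 0], [0, 0, 0]], roll=[0, 0, 0, 0, 0, 0, -9.9, -9.8, 0], gripper=[15, 15, 15, 15, 15, 15, 15, 15, 15])

```text
time: 25.0
ee_pos: [0.4149, -0.152, 0.0217]
tcp_rot: [-0.84, -3.026, -0.0]
ft_force: [0.4, -0.6, -0.4]
finger_gap: 0.246
grip_force: 25.0
```

Call:
send_rows(translation=[[0, 0, 15], [0, 0, 15], [0, 0, 10], [0, 0, 7], [0, 0, 4], [0, 0, 2], [0, 0, 0]], roll=[0, 0, 0, 0, 0, 0, 0], gripper=[15, 15, 15, 15, 15, 15, 15])

```text
time: 25.88
ee_pos: [0.4154, -0.1526, -0.0309]
tcp_rot: [0.839, 3.027, -0.0]
ft_force: [-0.3, 0.2, -0.8]
finger_gap: 0.249
grip_force: 25.0
```

Call:
send_rows(translation=[[0, 0, 0.7], [0, 0, 0.5], [0, 0, 0]], roll=[0, 0, 0], gripper=[15, 15, 15])

```text
time: 26.25
ee_pos: [0.4154, -0.1526, -0.0319]
tcp_rot: [0.838, 3.027, -0.0]
ft_force: [-0.1, 0.5, 2.3]
finger_gap: 0.249
grip_force: 25.0
```

Table contact at about 2 N. Now I'll open, retreat upward and check.

Call:
send_rows(translation=[[0, 0, 0], [0, 0, 0], [0, 0, 0], [0, 0, -10], [0, 0, -20], [0, 0, -30], [0, 0, -40], [0, 0, -40], [0, 0, -30], [0, 0, 0]], roll=[0, 0, 0, 0, 0, 0, 0, 0, 0, 0], gripper=[40, 40, 40, 40, 40, 40, 40, 40, 40, 40])

```text
time: 27.5
ee_pos: [0.4169, -0.1536, 0.1408]
tcp_rot: [0.837, 3.022, -0.003]
ft_force: [-0.0, 0.7, -0.5]
finger_gap: 0.453
grip_force: 0.0
```

Run:
```python
from h import *
s=manip.get_state(); a=manip.snapshot('scene'); print(s['time'],s['ee_pos'],s['ft_force'],s['finger_gap'])
d=np.abs(a.astype(int)-cv2.imread('pics/scene0.png')).max(2)>30
n,_,st,ce=cv2.connectedComponentsWithStats(d.astype(np.uint8)); 
for i in range(1,n):
    if st[i,4]>6: print(st[i].tolist(),ce[i].round(0).tolist())
g=cv2.cvtColor(a,6); g0=cv2.cvtColor(cv2.imread('pics/scene0.png'),6)
print('hook diff',np.abs(g.astype(int)-g0)[254:276,282:332].mean())
for r in range(254,276,2): print(r,''.join('%4d'%v for v in g[r,284:332:2]),' |',''.join('%4d'%v for v in g0[r,308:332:2]))
```

```text
27.5 [ 0.41692791 -0.15360421  0.14081018] [-0.01311639  0.65051764 -0.46026593] 0.4534431583426541
[0, 0, 322, 315, 38758] [123.0, 115.0]
[295, 117, 5, 4, 13] [297.0, 118.0]
[135, 137, 34, 37, 352] [150.0, 155.0]
[272, 160, 50, 57, 1226] [297.0, 185.0]
[163, 164, 39, 18, 243] [184.0, 172.0]
[124, 175, 25, 24, 104] [136.0, 187.0]
[184, 182, 3, 5, 7] [185.0, 184.0]
[314, 182, 23, 16, 202] [323.0, 191.0]
[153, 201, 16, 16, 75] [160.0, 208.0]
[315, 218, 3, 3, 7] [316.0, 219.0]
[289, 224, 5, 4, 7] [291.0, 226.0]
[296, 227, 4, 3, 9] [297.0, 228.0]
[13, 233, 5, 4, 7] [15.0, 235.0]
[200, 234, 8, 12, 38] [202.0, 240.0]
[324, 255, 3, 7, 10] [325.0, 258.0]
[357, 286, 36, 24, 537] [372.0, 298.0]
[383, 289, 7, 3, 12] [386.0, 290.0]
[399, 288, 4, 20, 63] [400.0, 298.0]
[404, 290, 29, 21, 336] [417.0, 301.0]
[85, 295, 18, 8, 52] [93.0, 298.0]
[388, 304, 10, 3, 13] [393.0, 305.0]
hook diff 3.2427272727272727
254  108 109 109 110 109 108 109 107 106  88  83  82  81  80  82  85 108 104  83  81  78  79 104 109  |   80  84  86  90 108 106  82  83  80  79  89 110
256  109 109 107 109 104 103  88  80  80
[... 789 characters left out ...]
 109 109 108 110 110 109 110 109 109  |  133 137 111 109 109 110 110 111 109 110 110 109
268  104 127 130 128 127 127 131 131 132 133 133 130 129 130 108 110 109 108 109 110 110 110 109 108  |  130 141 111 110 109 110 110 111 110 110 110 110
270  108 128 130 133 131 132 133 128 134 120 101 111 108 110 109 110 110 109 110 110 110 109 109 109  |  110 109 110 111 109 110 110 110 109 110 109 109
272  110 129 130 128 127 103 113 109 109 110 110 109 110 109 110 110 110 110 111 110 110 110 110 110  |  111 111 111 112 110 110 110 111 110 111 110 109
274  110 112 112 109 111 111 110 110 109 111 110 111 109 109 110 110 110 111 110 109 110 109 110 109  |  110 110 111 111 110 111 110 110 110 110 109 109
```

```bash
python3 -c "
from cell import manip
print(manip.hand_in())"
```

```text
the job is handed in; nothing more can be done
None
```

I handed in the job at about 27.5 s of the 61 s limit: the punch snapped through and came back up, the tray is fully out at its stop, and the hook is back on the table near where it started, clear of the tray. I was not shown a verdict.

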